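Open the spice box and set the jar out

TASK

Swing the lid of the wooden spice box up and over by its bar until it stays open by itself, leaning back. Then lift the spice jar out and stand it upright, wholly on the empty square coaster, setting it down gently rather than dropping it. Leave the lid open, and do not disturb the beige mug and the pepper mill.

Things in the scene. Friction and masses are not known exactly. Their poses are not given: they have to be found in the camera images.
- spice_box: Open-topped wooden box with a hinged wooden lid, fixed to the worktop: 150 mm deep (x), 250 mm wide (y), 110 mm high without the lid, walls and floor 8 mm thick. Origin: centre of its underside. Its x axis points from the front (bar side, facing the robot's left, give or take 15 degrees) to the back (hinge side, to the robot's right), its z axis up. The lid is a 10 mm thick board (its underside 1 mm above the rim) that overhangs the front wall by 6 mm.
- lid (a joint): Hinge of the lid along the back rim (box frame x = 75 mm, z = 116 mm, axis along the box's y). 0 = closed, grows as the lid swings up and back, stops at 2.0 rad (leaning back about 25 degrees past upright). There is no latch. The lid weighs about 0.3 kg; it falls shut if released below about 1.57 rad (upright) and falls fully open beyond about 1.6 rad.
- lid_bar (a point): Middle of the steel bar handle on the lid's front edge; its position moves with the lid. The bar is round, 12 mm thick, 110 mm long, parallel to the box's y axis, at the lid's mid-thickness (116 mm above the worktop when closed) and 198 mm from the hinge axis. Between bar and lid edge is a gap of 36 mm; below the bar there is free space down to the worktop, so fingers can hook under it from the front.
- lid_hinge (a point): Middle of the lid's hinge axis, at the back rim of the box, 116 mm above the worktop.
- jar_mid (a point): Centre of the round glass spice jar with a black cap, standing upright on the floor of the box (only jar there). Diameter 44 mm (cap 42 mm), 96 mm high, this point 48 mm above its underside; the cap is the top 18 mm. About 0.14 kg. z axis along the jar, up.
- coaster_top (a point): Centre of the upper face of the loose, empty dark square coaster, 98 x 98 mm, 8 mm thick, lying on the worktop to the left of the box, nearer or farther than the mug. x and y axes parallel to its sides.
- mug: Bystander: beige mug, 78 x 113 x 100 mm high, to the left of the box, nearer or farther than the coaster. Origin: centre of its underside (bounding box, handle included).
- mill: Bystander: dark wooden pepper mill, 58 mm in diameter, 170 mm high, standing beyond them, farthest to the left. Origin: centre of its underside.
There are look-alikes about, which are no part of the job. What is meant by the part that bears coaster_top is not yellow, and is the larger of those in its own colour.

How it is judged:
By the outcome, as a careful person would: the job done as asked, in the order asked, and still so for the second after the job is handed in, with the robot touching nothing.
It also fails if it takes over 64 s, if anything falls off the work surface, if the arm or the gripper's body presses on something with over 40 N, if the wrist force passes 120 N, or if a joint passes its speed limit or range.

ROBOT

A 7-joint arm with a two-finger parallel gripper is mounted at the origin on a cart in front of the work surface, level with it; the furniture and walls round the work are solid. World frame = base frame: x ahead of the robot, y to its left, z up, the work surface at z = 0. Lengths are in m, angles in rad, forces in N, time in s.
With the tool pointing down it reaches from about 0.4 to 0.875 m from the base axis. Payload 19.3 kg.
Tool frame: the origin (TCP) lies between the finger pads; the fingertips stand 17 mm ahead of it and the grasp point (between the pads) lies 2 mm behind it (bot.finger_overhang is the distance from the TCP to the fingertips, in m); z points along the fingers, y is the line along which they close (so a half turn about z gives the same grasp; the last joint's range is limited). The gripper opens to 85 mm and grips with 20 to 120 N. Pads are 22 mm wide; open, the fingers measure 114 mm over their backs; the gripper's body (76 mm by 85 mm) begins 54 mm behind the grasp point. The pads swing forward as they close: fully open they stand 13 mm farther back than shut.
Start: joints at [1.074, 0.521, -0.036, 1.599, 0.021, 1.021, -0.113], TCP at [0.259, -0.569, 0.222] pointing down, gripper open.
Joint ranges: [-2.91, 2.91], [-0.3, 2.13], [-1.5, 1.42], [0.17, 2.43], [-1.26, 4.41], [0.16, 1.93], [-2.52, 2.52]. Speed limits (rad/s): [1.89, 1.89, 2.39, 2.39, 3.01, 3.01, 3.01].

INTERFACE

Orientations are given as [roll, pitch, yaw] about the fixed x, y, z axes, in that order (R = Rz(yaw) Ry(pitch) Rx(roll)).
In Python, from workcell import observe, grab_frame, bot gives the robot as it stands.
- The arm moves only by the shell command python3 -m crank 'ROWS' [FORCE]. ROWS is a JSON object of lists of equal length, an entry for each row: "linear": the shift along the world's x, y, z each as a share of 0.25 m, from -1 to 1, a list of three; "delta_rot": the turn, a rotation vector about the world's x, y, z each as a share of 30 degrees, from -1 to 1, a list of three; "fingers": the opening, from -1 (shut) to 1 (fully open). In form: {"linear": [[dx, dy, dz], ...], "delta_rot": [[rx, ry, rz], ...], "fingers": [fingers, ...]}. A call has 1 to 5 rows; each row is the pose to reach, as a shift and turn from the pose commanded when the call began; what a row does not reach only later rows make up. A row lasts 1/10 s, in which the tool goes at most 50 mm and 8.59 degrees, less where a joint would pass 70% of its speed; a pose out of reach is approached as far as the arm can. A call with a number of a shift or a turn outside -1 to 1 is refused whole. A call with a gripper value outside its range is refused whole. The fingers move at their own pace and stop on an object; FORCE is the grip in N (left out, the last holds). Time passes only in rows, so rows that repeat a pose let the fingers close. It gives the time, the measured TCP pose, the force, the opening and the grip force at its end, in the units of the state.
- observe(): the state, without advancing time (a new reading comes with each control period).
- grab_frame(name): name is "scene" or "top" or "wrist"; returns a dict with "image" (480x640x3 uint8, red, green, blue), "mtx" (3x3 intrinsics, pixels), "xyz" and "orientation" of the camera in the world. Camera axes: x right, y down, z forward; pixel columns grow to the right and rows downward; lengths in m; the calibration is good to about 2 mm. A picture is of the moment at which its call begins. There is no depth.
- bot.job_done(): hands the job in; it is judged then, once.
The state is a dict: "clock": time; "qpos": joint angles; "qd": joint speeds; "joint_efforts": joint torques, N m; "position": TCP position; "tool_rot": TCP orientation; "force": force on the tool from outside, world axes, zero at the start; "moment": the same for the moment, N m; "grip_width": finger opening in m; "finger_force": force on a finger pad.
Only numpy, scipy, OpenCV 4.12 (cv2) and the standard library are available. Lean on these libraries where they do the work, as an engineer would, in place of code of your own. Each camera call takes 0.05 s, during which the arm holds its last target. There are 200 camera calls.

## Working session

There is one attempt and no reset: what is moved stays moved. The work goes in short steps, Python scripts to look and compute and a shell command to move; the robot and the scene stay as the last step left them, time stands still between calls to the robot, and variables do not carry over. Pictures are saved under pics/ and viewed, at most 10 in all, crops included, and the job is handed in when it is done.

```bash
mkdir -p pics; cat > h.py <<'E'
import numpy as np, cv2
from workcell import observe, grab_frame, bot
from scipy.spatial.transform import Rotation as R
def save(n,f): cv2.imwrite(f'pics/{n}.png',f['image'][:,:,::-1])
def cam(f):
    o=np.array(f['orientation'],float)
    Rm=o if o.shape==(3,3) else (R.from_euler('xyz',o).as_matrix() if o.size==3 else R.from_quat(o).as_matrix())
    return Rm,np.array(f['xyz']),np.array(f['mtx'])
def px2(f,u,v,z):
    Rm,p,K=cam(f); d=Rm@np.linalg.inv(K)@[u,v,1]
    return p+d*(z-p[2])/d[2]
def proj(f,P):
    Rm,p,K=cam(f); c=(np.atleast_2d(P)-p)@Rm@K.T
    return c[:,:2]/c[:,2:]
E
python3 - <<'E'
from h import *
import pickle
for n in('scene','top'):
    f=grab_frame(n); save(n,f); pickle.dump(f,open(n+'.pkl','wb')); print(n,f['xyz'],f['orientation'],f['mtx'])
print(observe())
E
```

```text
scene [0.08528817 1.00072978 0.56156412] [-1.9985209   0.00690757 -2.6402781 ] [[592.65978657   0.         327.24998625]
 [  0.         592.65978657 231.44707574]
 [  0.           0.           1.        ]]
top [0.39902175 0.13466566 1.08636371] [-2.98360424e+00  1.08457176e-04 -1.58683856e+00] [[493.10470845   0.         323.97696336]
 [  0.         493.10470845 244.41748077]
 [  0.           0.           1.        ]]
{'clock': 0.1, 'qpos': array([ 1.07379163,  0.52192721, -0.03631565,  1.59992963,  0.02118702,
        1.02111489, -0.11280317]), 'qd': array([ 5.92555888e-04, -3.13055325e-03,  4.38134211e-05, -1.85038909e-04,
       -1.45695222e-03,  4.81003485e-04, -3.64788609e-05]), 'joint_efforts': array([ 6.36814439e-03, -9.28488064e+01,  1.98518828e+00, -3.70534444e+01,
        1.82372611e-02,  5.28798162e-03, -1.24399203e-04]), 'position': array([ 0.25856773, -0.56867178,  0.22180802]), 'tool_rot': array([-3.14060015e+00,  6.44955339e-05,  4.26773198e-01]), 'force': array([ 0.79863842, -0.87303287, -0.77611774]), 'moment': array([-0.04444907,  0.00758275,  0.00601687]), 'finger_force': 0.0, 'grip_width': 0.08560883840176624}
```

View pics/top.png

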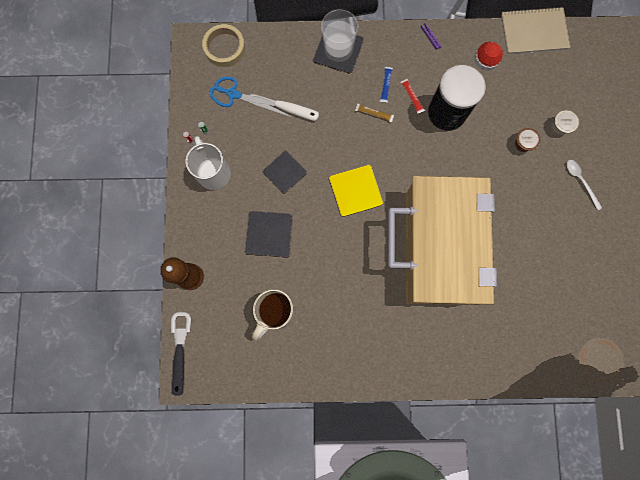

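View pics/scene.png

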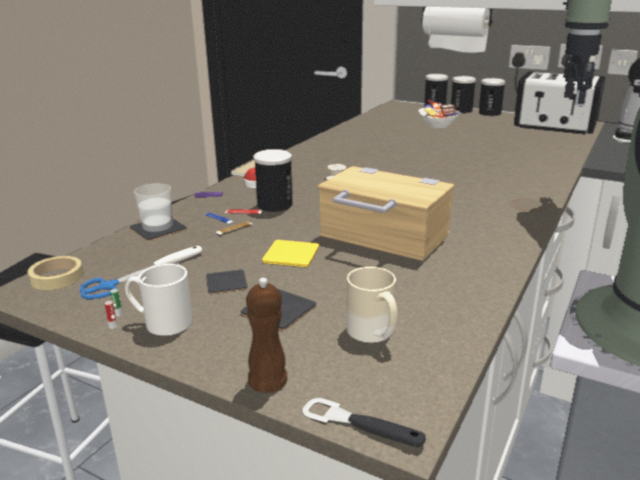

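The top view shows the lid corners at about (413,177), (491,179), (494,303) and (413,303). The bar is at column ~391, rows 211–266. The large dark empty coaster is at (269,234), the mug at (272,310) and the mill at about (185,272).

```bash
python3 - <<'E'
from h import *
import pickle
f=pickle.load(open('top.pkl','rb'))
im=f['image'].astype(int)
def P(n,u,v,z): print(n,px2(f,u,v,z).round(3))
for c in[(413,177),(491,179),(494,303),(413,303)]:P('lid',*c,.121)
P('bar1',391,211,.116);P('bar2',391,266,.116)
hsv=cv2.cvtColor(f['image'],cv2.COLOR_RGB2HSV)
# lid mask
m=((hsv[...,0]>10)&(hsv[...,0]<25)&(hsv[...,1]>70)&(hsv[...,2]>150)).astype(np.uint8); m[:,:400]=0;m[:160]=0;m[:,510:]=0
c=max(cv2.findContours(m,0,2)[0],key=cv2.contourArea); r=cv2.minAreaRect(c);print(r)
q=np.array([px2(f,u,v,.121)[:2] for u,v in cv2.boxPoints(r)]);print(q.round(3),q.mean(0))
g=im.sum(2); m=((g<200)).astype(np.uint8);m=m[200:268,236:303].copy()
c=max(cv2.findContours(m,0,2,offset=(236,200))[0],key=cv2.contourArea); r=cv2.minAreaRect(c);print(r)
q=np.array([px2(f,u,v,.008)[:2] for u,v in cv2.boxPoints(r)]);print(q.round(3),q.mean(0), np.linalg.norm(np.diff(q,axis=0),axis=1))
P('mugtop',272,310,.1);P('mughandle',255,335,.06);P('millbase',192,277,.0);P('milltop',175,268,.17)
# bar pixels: greyish bright
s=im[205:275,383:412]; mm=(s.max(2)-s.min(2)<25)&(s.mean(2)>110); 
for r0 in range(0,70,6): print(r0+205,np.where(mm[r0])[0]+383)
E
```

```text
lid [ 0.688 -0.05   0.121]
lid [ 0.682 -0.208  0.121]
lid [ 0.432 -0.197  0.121]
lid [ 0.435 -0.039  0.121]
bar1 [ 0.62  -0.004  0.116]
bar2 [0.508 0.    0.116]
((453.0, 239.5), (127.0, 80.0), 90.0)
[[ 0.69  -0.05 ]
 [ 0.688 -0.213]
 [ 0.432 -0.195]
 [ 0.435 -0.039]] [ 0.56119996 -0.12414889]
((254.5, 221.5), (19.0, 13.0), 90.0)
[[0.647 0.301]
 [0.647 0.272]
 [0.603 0.272]
 [0.604 0.301]] [0.62512583 0.28618099] [0.02909367 0.04325324 0.02891429]
mugtop [0.426 0.237 0.1  ]
mughandle [0.377 0.276 0.06 ]
millbase [0.504 0.425 0.   ]
milltop [0.505 0.411 0.17 ]
205 []
211 [389 390 391 392 393 394 395 396 397 398 399 400 401 402 403 404 405 406
 407 408 409 410 411]
217 [389 390 391 392 393 394]
223 [389 390 391 392 393 394]
229 [389 390 391 392 393 394]
235 [389 390 391 392 393 394]
241 [389 390 391 392 393 394]
247 [389 390 391 392 393 394]
253 [389 390 391 392 393 394]
259 [389 390 391 392 393 394]
265 [384 389 390 391 392 393 394 395 396 397 398 399 400 401 402 403 404 405
 406 407 408 409 410 411]
271 []
```

```bash
python3 -m crank '{"linear":[[0.4,0.76,0.1],[0.4,0.76,0.1],[0.4,0.76,0.1],[0.4,0.76,0.1],[0.4,0.76,0.1]],"delta_rot":[[0,0,-0.89],[0,0,-0.89],[0,0,-0.89],[0,0,-0.89],[0,0,-0.89]],"fingers":[0,0,0,0,0]}' 30
python3 -m crank '{"linear":[[0.4,0.76,0],[0.4,0.76,0],[0.4,0.76,0],[0.4,0.76,0],[0.4,0.76,0]],"delta_rot":[[0,0,0],[0,0,0],[0,0,0],[0,0,0],[0,0,0]],"fingers":[-0.2,-0.2,-0.2,-0.2,-0.2]}'
```

```text
clock: 0.6
position: [0.361, -0.3749, 0.2477]
tool_rot: [-3.141, -0.001, -0.036]
force: [-0.2, -0.9, -1.2]
grip_width: 0.0424
finger_force: 0.0
clock: 1.1
position: [0.4606, -0.1841, 0.2472]
tool_rot: [-3.14, -0.0, -0.034]
force: [0.2, -0.8, -0.0]
grip_width: 0.0342
finger_force: 0.0
```

```bash
python3 -m crank '{"linear":[[0.41,0.72,0],[0.41,0.72,0],[0.41,0.72,0],[0.41,0.72,0],[0.41,0.72,0]],"delta_rot":[[0,0,0],[0,0,0],[0,0,0],[0,0,0],[0,0,0]],"fingers":[-0.25,-0.25,-0.25,-0.25,-0.25]}'
python3 - <<'E'
from h import *
import pickle
f=grab_frame('wrist'); save('w1',f); pickle.dump(f,open('w1.pkl','wb'));print(f['xyz'],f['orientation'],observe()['position'])
print(proj(f,[[.56,-.003,.116],[.62,-.005,.116],[.508,-.001,.116]]))
E
```

```text
clock: 1.6
position: [0.5628, -0.0028, 0.2468]
tool_rot: [-3.139, 0.0, -0.033]
force: [-0.0, -1.0, -1.2]
grip_width: 0.032
finger_force: 0.0
[ 0.64737034 -0.00516475  0.39908105] [ 2.80810549e+00  2.03334229e-03 -1.60390682e+00] [ 0.56219008 -0.00469598  0.2466329 ]
[[326.91569093 227.97259102]
 [327.03800978 157.20712487]
 [326.53197831 282.12621832]]
```

View pics/w1.png

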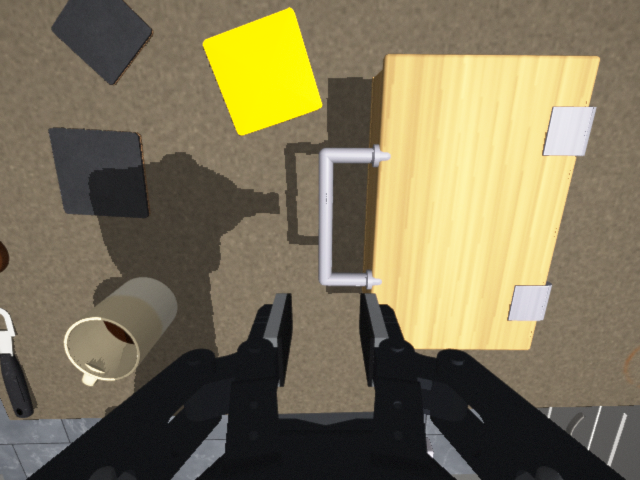

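The wrist view shows the bar at column ~326 (rows 150–283), exactly where predicted and midway between the fingers. I'll descend and grip it.

```bash
python3 -m crank '{"linear":[[0,0.004,-0.15],[0,0.004,-0.3],[0,0.004,-0.45],[0,0.004,-0.55],[0,0.004,-0.55]],"delta_rot":[[0,0,0],[0,0,0],[0,0,0],[0,0,0],[0,0,0]],"fingers":[-0.25,-0.25,-0.25,-0.25,-0.25]}'
python3 -m crank '{"linear":[[0,0,0],[0,0,0],[0,0,0],[0,0,0],[0,0,0]],"delta_rot":[[0,0,0],[0,0,0],[0,0,0],[0,0,0],[0,0,0]],"fingers":[-1,-1,-1,-1,-1]}' 30
```

```text
clock: 2.15
position: [0.5589, -0.0092, 0.1069]
tool_rot: [3.141, 0.006, -0.04]
force: [0.1, -0.0, 1.4]
grip_width: 0.0323
finger_force: 0.0
clock: 2.65
position: [0.5629, -0.0071, 0.1128]
tool_rot: [-3.14, -0.005, -0.039]
force: [-0.7, 6.5, 10.3]
grip_width: -0.0003
finger_force: 5.4
```

```bash
python3 - <<'E'
from h import *
f=grab_frame('scene'); save('s2',f); w=grab_frame('wrist'); print(observe())
cv2.imwrite('pics/c2.png',np.hstack([cv2.resize(f['image'][130:280,280:480],(480,360)),cv2.resize(w['image'],(320,240))[:, :].repeat(1,0) if 0 else np.vstack([cv2.resize(w['image'],(320,240)),np.zeros((120,320,3),np.uint8)])])[:,:,::-1])
E
```

```text
{'clock': 2.75, 'qpos': array([ 0.00753402,  0.56543812, -0.13791966,  1.85942978,  0.11087307,
        0.71925371, -1.80214646]), 'qd': array([-0.00227964,  0.00132466,  0.00132483,  0.00036772,  0.00182391,
       -0.00186985,  0.00145262]), 'joint_efforts': array([ 3.61024506e+00, -8.26366925e+01,  3.76430735e+00, -2.57075518e+01,
        1.43373080e+00,  1.91303403e-01, -3.70792957e-03]), 'position': array([ 0.56293346, -0.00713584,  0.11280132]), 'tool_rot': array([-3.14012367, -0.00465125, -0.03901863]), 'force': array([-0.31767168,  6.2171855 , 10.69055593]), 'moment': array([1.46182399, 0.17493366, 0.03236185]), 'finger_force': 5.39044976234436, 'grip_width': 0.00021186236526458716}
```

View pics/c2.png

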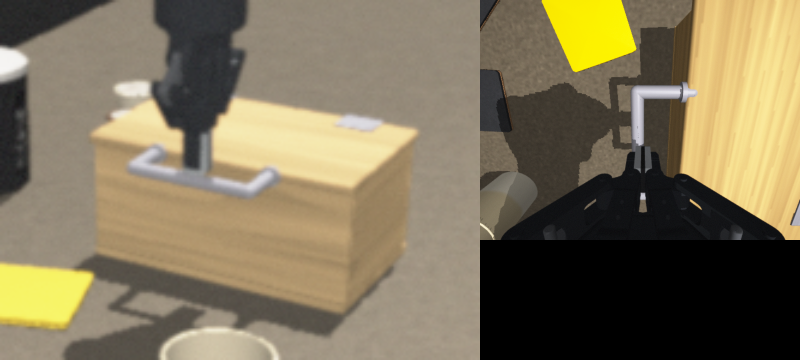

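```bash
python3 - <<'E'
from h import *
w=grab_frame('wrist'); f=grab_frame('scene')
a=cv2.resize(w['image'][260:440,230:430],(400,360),interpolation=2);b=cv2.resize(f['image'][150:240,320:420],(400,360),interpolation=2)
cv2.imwrite('pics/c3.png',np.hstack([a,b])[:,:,::-1])
print(proj(w,[[.56,-.003,.116],[.62,-.005,.116],[.508,-.001,.116],[.563,-.007,.095]])); print(proj(f,[[.56,-.003,.116],[.563,-.007,.095]]))
E
```

```text
[[318.73175059 307.94123294]
 [317.03992747 187.82306493]
 [319.42610852 391.84508372]
 [326.45716553 283.43479412]]
[[361.59752923 204.25157604]
 [360.94441112 212.93034299]]
```

View pics/c3.png

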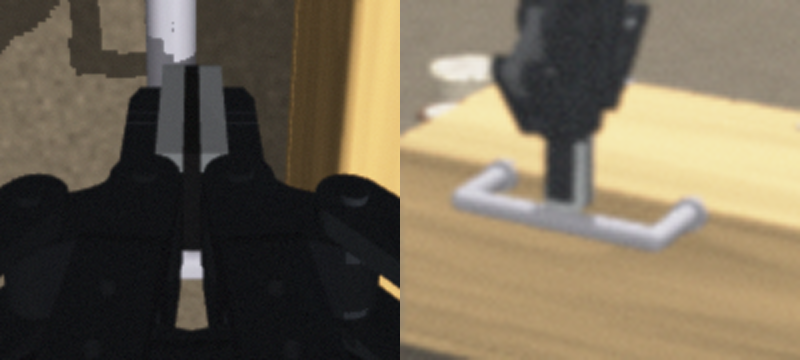

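```bash
python3 - <<'E'
from h import *
w=grab_frame('wrist'); f=grab_frame('scene'); print(bot.finger_overhang, [a for a in dir(bot) if a[0]!='_'],observe()['position'],w['xyz'])
for x in(.552,.563,.574):
  for z in(.095,.108,.122): print(x,z,proj(w,[x,-.007,z]).round(0),proj(f,[x,-.007,z]).round(0))
E
```

```text
0.017 ['IKError', 'finger_overhang', 'job_done'] [ 0.56292105 -0.00709624  0.11280073] [ 0.64674297 -0.00990816  0.26549692]
0.552 0.095 [[327. 301.]] [[366. 214.]]
0.552 0.108 [[327. 313.]] [[366. 208.]]
0.552 0.122 [[327. 328.]] [[366. 202.]]
0.563 0.095 [[326. 283.]] [[361. 213.]]
0.563 0.108 [[327. 295.]] [[361. 207.]]
0.563 0.122 [[327. 309.]] [[361. 201.]]
0.574 0.095 [[326. 265.]] [[356. 212.]]
0.574 0.108 [[326. 275.]] [[356. 206.]]
0.574 0.122 [[326. 288.]] [[356. 200.]]
```

Both images put the shut fingertips at z ≈ 0.122–0.125, on top of the bar. The tips sit about 25 mm higher than I assumed, so the bar was squeezed out. I'll lift, reopen and go lower.

```bash
python3 -m crank '{"linear":[[0,0.008,0.1],[0,0.008,0.12],[0,0.008,0.12],[0,0.008,0.12],[0,0.008,0.12]],"delta_rot":[[0,0,0],[0,0,0],[0,0,0],[0,0,0],[0,0,0]],"fingers":[-0.2,-0.2,-0.2,-0.2,-0.2]}'
python3 -m crank '{"linear":[[0,0,-0.06],[0,0,-0.12],[0,0,-0.17],[0,0,-0.21],[0,0,-0.21]],"delta_rot":[[0,0,0],[0,0,0],[0,0,0],[0,0,0],[0,0,0]],"fingers":[-0.2,-0.2,-0.2,-0.2,-0.2]}'
python3 -m crank '{"linear":[[0,0,0],[0,0,0],[0,0,0],[0,0,0],[0,0,0]],"delta_rot":[[0,0,0],[0,0,0],[0,0,0],[0,0,0],[0,0,0]],"fingers":[-1,-1,-1,-1,-1]}' 30
```

```text
clock: 3.45
position: [0.561, -0.0061, 0.1396]
tool_rot: [3.142, 0.0, -0.039]
force: [-0.3, 0.5, -0.3]
grip_width: 0.0339
finger_force: 0.0
clock: 3.95
position: [0.5604, -0.006, 0.0859]
tool_rot: [3.141, 0.002, -0.039]
force: [0.6, 0.0, -0.1]
grip_width: 0.0341
finger_force: 0.0
clock: 4.45
position: [0.5615, -0.0021, 0.088]
tool_rot: [-3.138, -0.001, -0.036]
force: [-1.5, 19.6, -0.4]
grip_width: 0.0109
finger_force: 32.4
```

```bash
python3 -m crank '{"linear":[[0,0.012,0.079],[0,0,0.157],[0,-0.02,0.234],[-0.002,-0.047,0.308],[-0.004,-0.081,0.38]],"delta_rot":[[0,0,0],[0,0,0],[0,0,0],[0,0,0],[0,0,0]],"fingers":[-1,-1,-1,-1,-1]}'

```

```text
clock: 4.95
position: [0.5604, -0.0259, 0.1838]
tool_rot: [-3.141, -0.001, -0.039]
force: [2.3, -0.9, -4.0]
grip_width: 0.0106
finger_force: 31.0
```

```bash
python3 -m crank '{"linear":[[0,-0.042,0.068],[-0.003,-0.089,0.131],[-0.005,-0.144,0.188],[-0.007,-0.203,0.241],[-0.01,-0.267,0.287]],"delta_rot":[[0,0,0],[0,0,0],[0,0,0],[0,0,0],[0,0,0]],"fingers":[-1,-1,-1,-1,-1]}'
python3 -m crank '{"linear":[[-0.003,-0.069,0.039],[-0.006,-0.141,0.072],[-0.009,-0.216,0.097],[-0.012,-0.293,0.114],[-0.015,-0.372,0.124]],"delta_rot":[[0,0,0],[0,0,0],[0,0,0],[0,0,0],[0,0,0]],"fingers":[-1,-1,-1,-1,-1]}'
```

```text
clock: 5.45
position: [0.5581, -0.0914, 0.2562]
tool_rot: [-3.139, -0.002, -0.037]
force: [0.5, 7.3, 6.9]
grip_width: 0.0105
finger_force: 31.2
clock: 5.95
position: [0.5541, -0.1863, 0.2866]
tool_rot: [-3.141, -0.002, -0.039]
force: [1.4, 0.3, 3.0]
grip_width: 0.0105
finger_force: 31.5
```

```bash
python3 -m crank '{"linear":[[-0.003,-0.079,0.002],[-0.006,-0.158,-0.004],[-0.009,-0.236,-0.019],[-0.012,-0.312,-0.04],[-0.014,-0.36,-0.058]],"delta_rot":[[0,0,0],[0,0,0],[0,0,0],[0,0,0],[0,0,0]],"fingers":[-1,-1,-1,-1,-1]}'
python3 -m crank '{"linear":[[0,0,0],[0,0,0],[0,0,0],[0,0,0],[0,0,0]],"delta_rot":[[0,0,0],[0,0,0],[0,0,0],[0,0,0],[0,0,0]],"fingers":[-0.2,-0.2,-0.2,-0.2,-0.2]}'
python3 -m crank '{"linear":[[0,0,0.1],[0,0,0.2],[0,0,0.35],[0,0,0.5],[0,0,0.5]],"delta_rot":[[0,0,0],[0,0,0],[0,0,0],[0,0,0],[0,0,0]],"fingers":[-0.2,-0.2,-0.2,-0.2,-0.2]}'
python3 - <<'E'
from h import *
import pickle
f=grab_frame('top'); w=grab_frame('wrist')
pickle.dump((f,w),open('t2.pkl','wb'));s=grab_frame('scene')
cv2.imwrite('pics/c4.png',np.hstack([f['image'][130:380,220:560],s['image'][100:350,250:520]])[:,:,::-1])
E
```

```text
clock: 6.45
position: [0.5504, -0.2774, 0.2712]
tool_rot: [3.141, -0.001, -0.04]
force: [-0.4, -0.7, 3.9]
grip_width: 0.0109
finger_force: 32.0
clock: 6.95
position: [0.5506, -0.2754, 0.2708]
tool_rot: [-3.142, -0.0, -0.038]
force: [-0.0, -0.9, 1.1]
grip_width: 0.0341
finger_force: 0.0
clock: 7.45
position: [0.5517, -0.2762, 0.4006]
tool_rot: [3.139, -0.007, -0.039]
force: [0.5, 0.6, -0.9]
grip_width: 0.0344
finger_force: 0.0
```

View pics/c4.png

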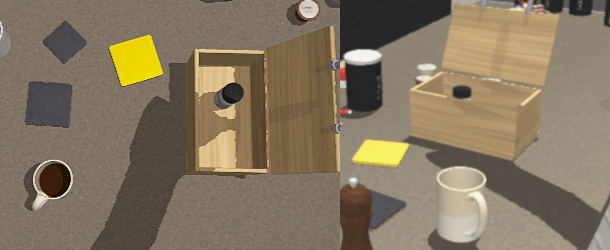

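```bash
python3 - <<'E'
from h import *
import pickle
f,w=pickle.load(open('t2.pkl','rb'))
print('jar',px2(f,452,222.5,.104),'jar bottom-ish',px2(f,443,230,.012))
for c in[(187,49),(187,174)]:print(px2(f,c[0]+220,c[1]+130,.11))
g=f['image'].astype(int).sum(2)
im=f['image'].astype(int)
m=((im.max(2)-im.min(2)<25)&(g<260)).astype(np.uint8); m[:200]=0;m[270:]=0;m[:,:235]=0;m[:,305:]=0
m=cv2.morphologyEx(m,cv2.MORPH_OPEN,np.ones((5,5),np.uint8))
c=max(cv2.findContours(m,0,2)[0],key=cv2.contourArea);r=cv2.minAreaRect(c);print(r)
q=np.array([px2(f,u,v,.008)[:2] for u,v in cv2.boxPoints(r)]);print(q.round(3),q.mean(0),np.linalg.norm(np.diff(q,axis=0),axis=1))
E
```

```text
jar [ 0.59641736 -0.12852671  0.104     ] jar bottom-ish [ 0.59828395 -0.13226524  0.012     ]
[ 0.68748729 -0.03993088  0.11      ]
[ 0.43326369 -0.02911344  0.11      ]
((268.3646240234375, 233.93692016601562), (44.2096061706543, 43.54396438598633), 3.1798300743103027)
[[0.551 0.307]
 [0.649 0.302]
 [0.642 0.203]
 [0.544 0.209]] [0.59671239 0.25520541] [0.09828439 0.09903752 0.09817841]
```

The lid stays open by itself. The jar cap is at top-image (452,223), which gives a jar position of (0.597, −0.130). The coaster measures 98 mm, centred at (0.597, 0.255). I'll go above the jar with the closing axis along x.

```bash
python3 -m crank '{"linear":[[0.04,0.15,0],[0.08,0.3,0],[0.12,0.45,-0.05],[0.18,0.584,-0.2],[0.18,0.584,-0.4]],"delta_rot":[[0,0,0.25],[0,0,0.5],[0,0,0.75],[0,0,1],[0,0,1]],"fingers":[1,1,1,1,1]}'
python3 -m crank '{"linear":[[0,0,-0.05],[0,0,-0.1],[0,0,-0.1],[0,0,-0.1],[0,0,-0.1]],"delta_rot":[[0,0,0.27],[0,0,0.55],[0,0,0.82],[0,0,1],[0,0,1]],"fingers":[1,1,1,1,1]}'
python3 -m crank '{"linear":[[0,0,0],[0,0,0],[0,0,0],[0,0,0],[0,0,0]],"delta_rot":[[0,0,0.27],[0,0,0.55],[0,0,0.82],[0,0,1],[0,0,1]],"fingers":[1,1,1,1,1]}'
python3 - <<'E'
from h import *
import pickle
w=grab_frame('wrist');save('w5',w);pickle.dump(w,open('w5.pkl','wb'))
print(proj(w,[.597,-.13,.104]),w['xyz'],observe()['position'])
E
```

```text
clock: 8.1
position: [0.5972, -0.1246, 0.2968]
tool_rot: [-3.141, -0.004, 0.496]
force: [1.2, -0.8, -1.3]
grip_width: 0.0855
finger_force: 0.0
clock: 8.6
position: [0.5948, -0.1299, 0.2712]
tool_rot: [-3.14, 0.0, 1.01]
force: [0.1, 0.2, -0.5]
grip_width: 0.0855
finger_force: 0.0
clock: 9.1
position: [0.5951, -0.13, 0.2717]
tool_rot: [-3.141, -0.0, 1.53]
force: [0.6, -0.0, 0.4]
grip_width: 0.0854
finger_force: 0.0
[[327.52304392 214.45322527]] [ 0.59886597 -0.04502749  0.4240691 ] [ 0.59511473 -0.13000284  0.27180317]
```

View pics/w5.png

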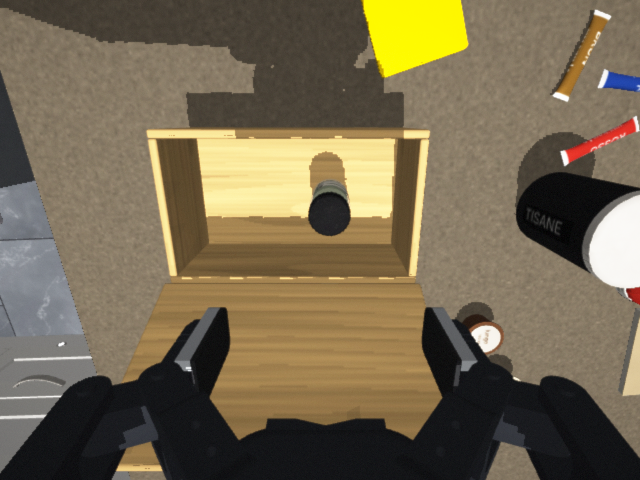

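The cap is at (329,214), within 2 px of the prediction. I'll descend and grip.

```bash
python3 -m crank '{"linear":[[0.01,0,-0.12],[0.01,0,-0.24],[0.01,0,-0.36],[0.01,0,-0.48],[0.01,0,-0.48]],"delta_rot":[[0,0,0],[0,0,0],[0,0,0],[0,0,0],[0,0,0]],"fingers":[1,1,1,1,1]}'
python3 -m crank '{"linear":[[0,0,-0.1],[0,0,-0.2],[0,0,-0.3],[0,0,-0.38],[0,0,-0.42]],"delta_rot":[[0,0,0],[0,0,0],[0,0,0],[0,0,0],[0,0,0]],"fingers":[1,1,1,1,1]}'
python3 -m crank '{"linear":[[0,0,0],[0,0,0],[0,0,0],[0,0,0],[0,0,0]],"delta_rot":[[0,0,0],[0,0,0],[0,0,0],[0,0,0],[0,0,0]],"fingers":[-0.2,-0.2,-0.2,-0.2,-0.2]}' 30
```

```text
clock: 9.65
position: [0.5958, -0.1297, 0.1488]
tool_rot: [-3.136, -0.001, 1.528]
force: [0.1, 0.3, 0.3]
grip_width: 0.0854
finger_force: 0.0
clock: 10.15
position: [0.598, -0.13, 0.0471]
tool_rot: [-3.141, 0.0, 1.529]
force: [0.1, 0.1, -0.1]
grip_width: 0.0853
finger_force: 0.0
clock: 10.65
position: [0.5989, -0.1302, 0.0489]
tool_rot: [3.139, 0.0, 1.531]
force: [0.2, -0.8, 7.6]
grip_width: 0.0424
finger_force: 29.7
```

```bash
python3 -m crank '{"linear":[[0,0,0.05],[0,0,0.15],[0,0,0.3],[0,0,0.45],[0,0,0.6]],"delta_rot":[[0,0,0],[0,0,0],[0,0,0],[0,0,0],[0,0,0]],"fingers":[-0.3,-0.3,-0.3,-0.3,-0.3]}' 40
python3 -m crank '{"linear":[[0,0,0.06],[0,0.1,0.06],[0,0.25,0.06],[0,0.4,0.06],[0,0.55,0.06]],"delta_rot":[[0,0,0],[0,0,0],[0,0,0],[0,0,0],[0,0,0]],"fingers":[-0.3,-0.3,-0.3,-0.3,-0.3]}'
python3 -m crank '{"linear":[[0,0.15,0],[0,0.3,0],[0,0.45,0],[0,0.6,0],[0,0.7,0]],"delta_rot":[[0,0,0],[0,0,0],[0,0,0],[0,0,0],[0,0,0]],"fingers":[-0.3,-0.3,-0.3,-0.3,-0.3]}'
```

```text
clock: 11.15
position: [0.5976, -0.1299, 0.2002]
tool_rot: [3.141, -0.0, 1.532]
force: [-0.0, -0.7, -2.6]
grip_width: 0.0418
finger_force: 41.0
clock: 11.65
position: [0.5974, 0.0087, 0.2127]
tool_rot: [-3.141, 0.0, 1.531]
force: [0.7, -0.2, -2.2]
grip_width: 0.0422
finger_force: 41.0
clock: 12.15
position: [0.5971, 0.1855, 0.2126]
tool_rot: [-3.141, -0.001, 1.534]
force: [-0.3, 0.2, -1.2]
grip_width: 0.0421
finger_force: 41.0
```

```bash
python3 -m crank '{"linear":[[0,0.15,0],[0,0.28,-0.1],[0,0.28,-0.25],[0,0.28,-0.4],[0,0.28,-0.56]],"delta_rot":[[0,0,0],[0,0,0],[0,0,0],[0,0,0],[0,0,0]],"fingers":[-0.3,-0.3,-0.3,-0.3,-0.3]}'
python3 - <<'E'
from h import *
w=grab_frame('wrist');s=grab_frame('scene')
cv2.imwrite('pics/c6.png',np.hstack([cv2.resize(w['image'],(400,300)),cv2.resize(s['image'][150:350,150:417],(400,300))])[:,:,::-1]);print(observe()['position'])
E
```

```text
clock: 12.65
position: [0.5977, 0.2526, 0.0715]
tool_rot: [3.141, -0.0, 1.532]
force: [1.0, -0.3, -1.4]
grip_width: 0.0422
finger_force: 41.0
[0.59509306 0.25102999 0.06787982]
```

View pics/c6.png

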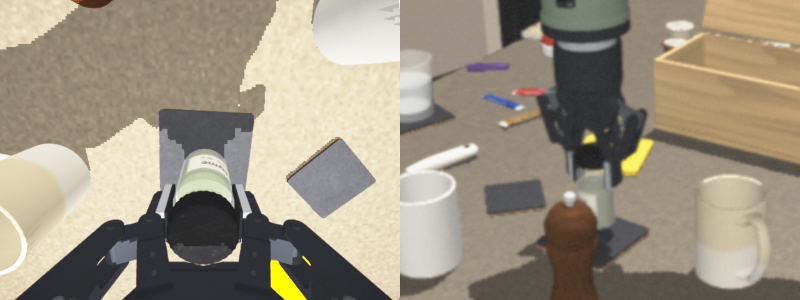

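The jar is upright, about 20 mm above the middle of the large coaster, clear of the mug and mill. I'll lower it slowly.

```bash
python3 -m crank '{"linear":[[0.004,0.014,-0.014],[0.004,0.014,-0.028],[0.004,0.014,-0.042],[0.004,0.014,-0.056],[0.004,0.014,-0.064]],"delta_rot":[[0,0,0],[0,0,0],[0,0,0],[0,0,0],[0,0,0]],"fingers":[-0.3,-0.3,-0.3,-0.3,-0.3]}'
python3 -m crank '{"linear":[[0,0,-0.006],[0,0,-0.01],[0,0,-0.01]],"delta_rot":[[0,0,0],[0,0,0],[0,0,0]],"fingers":[-0.3,-0.3,-0.3]}' 20
```

```text
clock: 13.25
position: [0.5991, 0.2559, 0.0567]
tool_rot: [3.141, -0.0, 1.531]
force: [-0.2, 0.3, -1.1]
grip_width: 0.0422
finger_force: 41.7
clock: 13.55
position: [0.5989, 0.256, 0.0538]
tool_rot: [-3.141, 0.0, 1.531]
force: [-0.8, -1.1, -2.0]
grip_width: 0.0421
finger_force: 41.7
```

```bash
python3 -m crank '{"linear":[[0,0,-0.004],[0,0,-0.008],[0,0,-0.012],[0,0,-0.015],[0,0,-0.015]],"delta_rot":[[0,0,0],[0,0,0],[0,0,0],[0,0,0],[0,0,0]],"fingers":[-0.3,-0.3,-0.3,-0.3,-0.3]}'
```

```text
clock: 14.05
position: [0.5989, 0.256, 0.0499]
tool_rot: [-3.141, 0.0, 1.532]
force: [-0.1, 0.7, -2.7]
grip_width: 0.0418
finger_force: 41.7
```

```bash
python3 -m crank '{"linear":[[0,0,-0.004],[0,0,-0.006],[0,0,-0.006]],"delta_rot":[[0,0,0],[0,0,0],[0,0,0]],"fingers":[-0.3,-0.3,-0.3]}'
```

```text
clock: 14.35
position: [0.599, 0.2561, 0.0488]
tool_rot: [3.141, -0.0, 1.532]
force: [-1.0, -0.2, 3.7]
grip_width: 0.0418
finger_force: 42.0
```

```bash
python3 -m crank '{"linear":[[0,0,-0.002],[0,0,-0.002],[0,0,-0.002],[0,0,-0.002],[0,0,-0.002]],"delta_rot":[[0,0,0],[0,0,0],[0,0,0],[0,0,0],[0,0,0]],"fingers":[-0.3,0.1,0.3,0.6,0.6]}' 20
python3 -m crank '{"linear":[[0,0,0],[0,0,0.1],[0,0,0.25],[0,0,0.4],[0,0,0.6]],"delta_rot":[[0,0,0],[0,0,0],[0,0,0],[0,0,0],[0,0,0]],"fingers":[0.9,0.9,0.9,0.9,0.9]}'
python3 -m crank '{"linear":[[0,0,0.15],[0,0,0.3],[-0.05,-0.15,0.3],[-0.1,-0.3,0.3],[-0.15,-0.45,0.3]],"delta_rot":[[0,0,0],[0,0,0],[0,0,0],[0,0,0],[0,0,0]],"fingers":[0.9,0.9,0.9,0.9,0.9]}'
python3 -m crank '{"linear":[[0,0,0],[0,0,0],[0,0,0]],"delta_rot":[[0,0,0],[0,0,0],[0,0,0]],"fingers":[0.9,0.9,0.9]}'
python3 - <<'E'
from h import *
f=grab_frame('top');s=grab_frame('scene')
cv2.imwrite('pics/c7.png',np.hstack([cv2.resize(f['image'][150:350,150:417],(400,300)),cv2.resize(s['image'],(400,300))])[:,:,::-1])
E
```

```text
clock: 14.85
position: [0.5989, 0.256, 0.048]
tool_rot: [-3.141, 0.0, 1.531]
force: [-0.5, -0.5, -0.5]
grip_width: 0.0685
finger_force: 0.0
clock: 15.35
position: [0.5981, 0.2556, 0.1984]
tool_rot: [-3.139, 0.001, 1.532]
force: [0.5, -0.2, -0.5]
grip_width: 0.0812
finger_force: 0.0
clock: 15.85
position: [0.5608, 0.1423, 0.2732]
tool_rot: [3.141, 0.0, 1.532]
force: [1.2, -0.2, 0.7]
grip_width: 0.0815
finger_force: 0.0
clock: 16.15
position: [0.5615, 0.1444, 0.2732]
tool_rot: [3.141, -0.001, 1.532]
force: [0.7, 0.0, -0.0]
grip_width: 0.0811
finger_force: 0.0
```

View pics/c7.png

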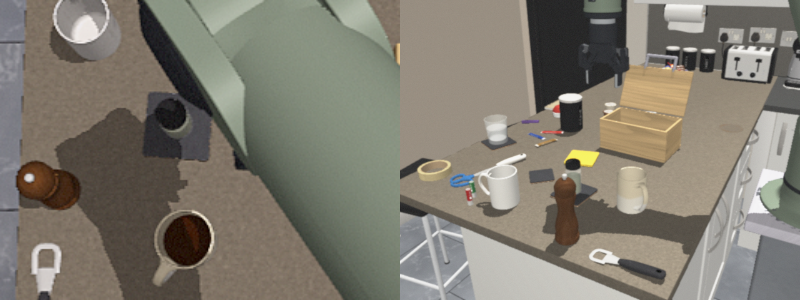

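The jar stands upright in the middle of the coaster, the lid is open, and the mug and mill are where they were. I'm handing in.

```bash
python3 -c "
from workcell import bot
print(bot.job_done())"
```

```text
the job is handed in; nothing more can be done
None
```

The job is handed in at about 16 s on the robot's clock: the lid stays open on its own, the jar stands upright in the middle of the large dark coaster, and the mug and mill were not touched; the first grip on the bar slipped off and I redid it lower.

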